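# Close the draught shield and tare the balance

## Robot

A 7-joint arm with a two-finger parallel gripper is mounted at the origin on a cart in front of the work surface, level with it; the furniture and walls round the work are solid. World frame = base frame: x ahead of the robot, y to its left, z up, the work surface at z = 0. Lengths are in mm, angles in rad, forces in N, time in s.
With the tool pointing down it reaches from about 350 to 900 mm from the base axis. Payload 8.1 kg.
Tool frame: the origin (TCP) lies midway between the tips of the shut fingers; the grasp point (between the pads) lies 19 mm behind it (ctrl.grip_point_offset is the distance from the TCP to the grasp point, in mm); z points along the fingers, y is the direction in which the jaws open and shut (so a half turn about z gives the same grasp; the last joint's range is limited). The gripper opens to 92 mm and grips with 3 to 60 N. Pads are 19 mm wide; open, the fingers measure 130 mm over their backs; the gripper's body (75 mm by 190 mm) begins 47 mm behind the grasp point.
Start: joints at [1.168, 0.434, 0.025, 1.573, -0.012, 1.134, -0.075], TCP at [184.557, -597.143, 226.742] pointing down, gripper open.
Joint ranges: [-2.62, 2.62], [-0.44, 2.09], [-1.27, 1.32], [0.08, 2.57], [-1.32, 4.46], [0.12, 2], [-2.74, 2.74]. Speed limits (rad/s): [2.22, 2.22, 3.01, 3.01, 3.14, 3.14, 3.14].

## Interface

Orientations are given as a unit quaternion [x, y, z, w].
In Python, from workcell import ctrl gives the robot as it stands. Calls block until the motion is done:
- ctrl.movep(position, orientation): joint-space move of the TCP to a pose.
- ctrl.line_to(position, orientation=None, v=150, guard=None): straight line of the TCP; orientation=None keeps the orientation; v is the mean speed in mm/s. With guard (N) it stops when the force on the tool has changed by that much, and returns True; else False.
- ctrl.move_j(angles): joint-space move.
- ctrl.move_gripper(opening, effort=None): opening from 0.0 (shut) to 1.0 (fully open); effort is the grip in N (None keeps the last); returns when the fingers have stopped.
- ctrl.pause(seconds).
- ctrl.ik(position, orientation): joint angles nearest the present ones, or None.
- ctrl.grab_frame(name): name is "scene" or "top" or "wrist"; returns (picture, depth): 384x512x3 uint8, blue, green, red; 384x512 float32, mm along the optical axis (not along the pixel's ray), 0 where there is no reading.
- ctrl.calibration(name): a dict with "fov_y" (degrees; the focal length in pixels is half the picture's height over the tangent of half this angle, whatever the lens; pixels are square), "cx", "cy" (the principal point, pixels), "R" (3x3) and "t" (3): a world point X has camera coordinates R X + t. Camera axes: x right, y down, z forward; pixel columns grow to the right and rows downward; lengths in mm; the calibration is good to about 2 mm. A picture is of the moment at which its call begins: read the wrist's pose just before it. calibration takes no time and is no camera call; for the wrist camera it gives the pose at the moment of the call.
A pose or a line that the arm cannot do raises ctrl.Unreachable and nothing moves.
- ctrl.sign_off(): hands the job in, once; it reports no verdict.
Readings, each from a call of its own:
- ctrl.current_t(): time.
- ctrl.current_joints(): joint angles.
- ctrl.current_joint_velocities(): joint speeds.
- ctrl.current_effort(): joint torques, N m.
- ctrl.current_tcp_pos(): TCP position.
- ctrl.current_tcp_rot(): TCP orientation.
- ctrl.current_ft_force(): force on the tool from outside, world axes, zero at the start.
- ctrl.current_ft_torque(): the same for the moment, N m.
- ctrl.current_width(): opening from 0.0 (shut) to 1.0 (fully open).
Only numpy, scipy, OpenCV 4.12 (cv2) and the standard library are available. Lean on these libraries where they do the work, as an engineer would, in place of code of your own. Each camera call takes 0.05 s, during which the arm holds its last target. There are 200 camera calls.

## Task

Zero the balance for the open crucible that stands on its pan: gently push the glass cover of the draught shield fully shut by its blue ridge, then press the green tare key lightly with the fingertips until it goes well down, let it come up again and withdraw. Press the tare key only once the cover is shut, do not press the red or the white key, and leave the crucible and the other vessels round the balance untouched where they stand.

Things in the scene. Friction and masses are not known exactly. Their poses are not given: they have to be found in the camera images.
- balance: white balance, fixed, 304 x 200 mm (its x, y); origin on the bench under it; x points from its front (keys, x = -157 mm) to its rear, z up. Key deck 60 mm high; black display behind the keys (x = -92 to -48 mm, up to 80 mm high). Glass draught shield on it: x = -28 to 143, y = -80 to 80 mm, side rails 155 mm high, sliding cover on top. Treat it gently: 25 N is too much
- cover (a joint): sliding glass cover on top of the draught shield: 0 = fully shut (a hard stop), positive = metres slid open towards the balance's +x (rear), at most 0.105. It stays where it is left; about 2 N moves it slowly. It cannot be lifted. It starts 55 to 100 mm open
- cover_ridge (a point): top rear edge, mid-length, of the blue finger ridge on the cover; moves with it; axes as the balance's. Ridge 84 mm long along y, standing 22 mm above the glass plate; its rear face (to +x) is upright and lies at this point, its front face slopes. Behind it the cover's glass is bare for 130 mm
- tare_key (a joint): travel of the green tare key: 0 = up, 0.006 m = fully down; spring return, 1 N to start, about 6 N fully down. A light touch: 15 N on it is too much
- tare_key_top (a point): centre of the top face of the green tare key (26 mm along the balance's x, 44 mm along its y), 70 mm above the bench, middle of the key row; 10 mm proud of the deck, 95 mm in front of the draught shield, whose rails rise 85 mm above this point
- power_key (a joint): travel of the red key (0 = up, 0.006 m = fully down), 22 x 24 mm, same height, its centre 66 mm from the tare key's centre along the balance's +y
- menu_key (a joint): travel of the white key (0 = up, 0.006 m = fully down), 22 x 24 mm, same height, its centre 66 mm from the tare key's centre along the balance's -y
- pan_top (a point): centre of the top of the round metal pan (92 mm diameter) inside the draught shield, 74 mm above the bench
- crucible_1: open white porcelain crucible, 44 mm diameter, 36 mm high, loose on the pan; origin at the centre of its underside
- vial_1: glass vial with white cap, 23 mm diameter, 56 mm high, loose on the bench beside the balance; origin at the centre of its underside
- vial_2: glass vial with blue cap, 23 mm diameter, 56 mm high, loose on the bench beside the balance; origin at the centre of its underside
- crucible_2: white porcelain crucible with lid, 46 mm diameter, 48 mm high, loose on the bench beside the balance; origin at the centre of its underside

How it is judged (in metres and radians):
On the way, in this order (a step that is already met when the one before it is completed fails the run):
1. the cover of the draught shield is fully shut (within 4 mm) (value of joint cover below 0.004 m), for 0.2 s.
2. the green tare key is pressed at least half its travel (value of joint tare_key above 0.003 m), for 0.1 s.
At the end, for the whole second after the job is handed in: The cover is shut within 4 mm, the tare key has been pressed and all three keys are up again (within 1 mm), the open crucible stands upright on the pan within 20 mm of its centre, and the two vials and the lidded crucible are within 10 mm of where they stood (value of joint cover below 0.004 m and value of joint each of tare_key, power_key, menu_key below 0.001 m and distance between crucible_1 and pan_top below 0.02 m and angle between crucible_1's own z axis and vertical below 0.1 rad and distance of each of vial_1, vial_2, crucible_2 from where it was at the start of the episode below 0.01 m); the robot touches nothing.
It fails at once if the tare key is pressed (over 2 mm) while the cover is more than 4 mm open (value of joint tare_key above 0.002 m and value of joint cover above 0.004 m).
It fails at once if the red or the white key is pressed (over 1.5 mm) (value of joint any of power_key, menu_key above 0.0015 m).
It fails at once if the robot presses the tare key harder than 15 N, or any part of the balance harder than 25 N (contact force between the arm and tare_key above 15 N or contact force between the arm and balance above 25 N).
It fails at once if the robot touches the crucible on the pan, or it is shifted or lifted by more than 8 mm (contact force between the arm and crucible_1 above 0.3 N or distance of crucible_1 from where it was at the start of the episode above 0.008 m).
It fails at once if a vial or the lidded crucible beside the balance is moved by more than 10 mm (distance of any of vial_1, vial_2, crucible_2 from where it was at the start of the episode above 0.01 m).
It also fails if it takes over 48 s, if anything falls off the work surface, if the arm or the gripper's body presses on something with over 40 N, if the wrist force passes 120 N, or if a joint passes its speed limit or range.

## Working session

There is one attempt and no reset: what is moved stays moved. The work goes in short steps, each a Python script; the robot and the scene stay as the last script left them, time stands still between calls to the robot, and variables do not carry over. Pictures are saved under pics/ and viewed, about 8 in all and at most 12, crops included, and the job is handed in when it is done.

```bash
mkdir -p pics; ls; python3 - <<'E'
from workcell import ctrl
import cv2,numpy as np
for n in("scene","top"):
    im,d=ctrl.grab_frame(n); c=ctrl.calibration(n)
    cv2.imwrite(f"pics/{n}0.png",im); np.savez(f"{n}0.npz",im=im,d=d,**c)
    print(n,c)
print(ctrl.current_t(),ctrl.current_tcp_rot())
E
```

```text
pics
scene {'fov_y': 57.901410493349466, 'cx': 260.75665672414607, 'cy': 192.33677401982794, 'R': array([[-0.78516999, -0.61926804, -0.00389656],
       [-0.28347639,  0.36499966, -0.88680121],
       [ 0.55058989, -0.69518511, -0.46213465]]), 't': array([423.20939281, 263.33630536, 618.09512183])}
top {'fov_y': 42.07284227005106, 'cx': 257.0787650885911, 'cy': 195.4200240089982, 'R': array([[ 2.09024864e-02, -9.99781223e-01,  7.70170545e-04],
       [-9.93241063e-01, -2.08537091e-02, -1.14181057e-01],
       [ 1.14172137e-01,  1.62170298e-03, -9.93459659e-01]]), 't': array([  -7.28729961,  549.20972093, 1150.6991042 ])}
0.1 [ 9.88788283e-01  1.49322705e-01 -1.79816145e-04 -6.55550651e-04]
```

View pics/scene0.png

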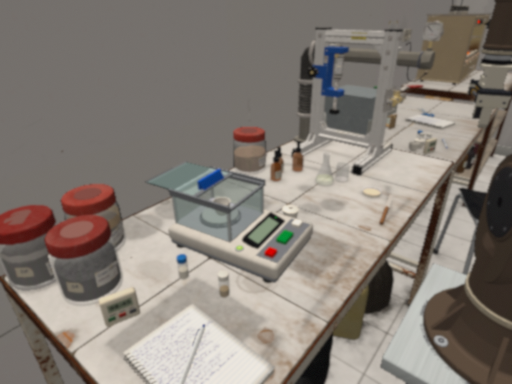

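View pics/top0.png

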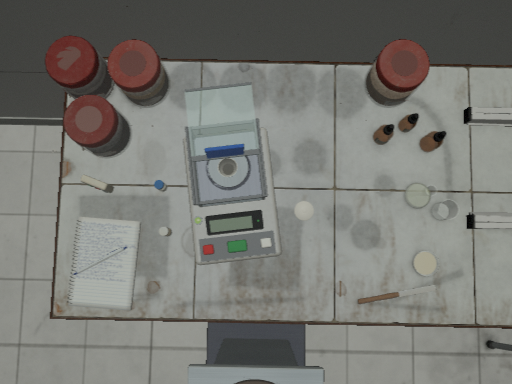

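The scene view shows the balance with its blue ridge at (210,180) and its green key at (285,238). In the top view green is at (236,246), red at (208,250), white at (265,243) and the ridge at (225,150). The vials are at (159,185) and (164,231), and the lidded crucible is at (304,210).

```bash
cat > h.py <<'E'
import cv2,numpy as np
class V:
    def __init__(s,im,d,c):
        s.im,s.d,s.c=im,d,c; s.f=im.shape[0]/2/np.tan(np.radians(c["fov_y"])/2)
        s.R=np.array(c["R"]); s.t=np.array(c["t"]); s.o=-s.R.T@s.t
        s.hsv=cv2.cvtColor(im,cv2.COLOR_BGR2HSV)
    def ray(s,p): return s.R.T@np.array([(p[0]-s.c["cx"])/s.f,(p[1]-s.c["cy"])/s.f,1])
    def at(s,p,z): r=s.ray(p); return s.o+r*(z-s.o[2])/r[2]
    def proj(s,X): q=s.R@X+s.t; return q[:2]/q[2]*s.f+[s.c["cx"],s.c["cy"]]
    def blob(s,lo,hi,roi):
        x0,y0,x1,y1=roi; m=np.zeros(s.im.shape[:2],np.uint8)
        m[y0:y1,x0:x1]=cv2.inRange(s.hsv,lo,hi)[y0:y1,x0:x1]
        n,l,st,ce=cv2.connectedComponentsWithStats(m); i=1+np.argmax(st[1:,4])
        return (l==i).astype(np.uint8),ce[i],st[i]
def load(n):
    z=np.load(n+"0.npz"); return V(z["im"],z["d"],{k:z[k] for k in("fov_y","cx","cy","R","t")})
def tri(a,pa,b,pb):
    A=[];y=[]
    for v,p in((a,pa),(b,pb)):
        r=v.ray(p); r/=np.linalg.norm(r); P=np.eye(3)-np.outer(r,r); A.append(P); y.append(P@v.o)
    return np.linalg.lstsq(np.vstack(A),np.hstack(y),rcond=None)[0]
E
python3 - <<'E'
from h import *
np.set_printoptions(precision=1,suppress=True)
T,S=load("top"),load("scene")
G=((45,110,60),(85,255,255)); R=((0,140,90),(6,255,255)); B=((105,120,60),(130,255,255))
W=((0,0,190),(179,40,255))
K={}
for v,n,rois in((T,"T",[(220,235,255,258),(200,240,218,258),(256,235,275,250),(200,138,250,162)]),(S,"S",[(270,225,300,250),(260,244,282,262),(283,200,300,216),(190,160,230,195)])):
    for k,c,roi in zip("GRWB",(G,R,W,B),rois):
        m,ce,st=v.blob(*c,roi); K[n+k]=ce
        print(n,k,ce,st, 'z70',v.at(ce,70), 'depth',np.median(v.d[m>0]))
        if k=="B":
            r=cv2.minAreaRect(cv2.findNonZero(m)); print(cv2.boxPoints(r)); K[n+"box"]=cv2.boxPoints(r)
for k in "GRWB": print(k,"tri",tri(T,K["T"+k],S,K["S"+k]))
for b in K["Tbox"]: print("T ridge corner z182",T.at(b,182),"z160",T.at(b,160))
big=np.hstack([cv2.resize(T.im[80:270,150:320],None,fx=2.3,fy=2.3,interpolation=2),cv2.resize(S.im[150:282,145:320],(390,437),interpolation=2)])
cv2.imwrite("pics/crop.png",big)
E
```

```text
T G [236.7 245.6] [228 240  19  12 190] z70 [429.4  47.9  70. ] depth 1129.7194
T R [207.8 249. ] [203 245  10   9  82] z70 [420.4 113.   70. ] depth 1129.729Traceback (most recent call last):
  File "<stdin>", line 9, in <module>
  File "h.py", line 13, in blob
    n,l,st,ce=cv2.connectedComponentsWithStats(m); i=1+np.argmax(st[1:,4])
                                                       ~~~~~~~~~^^^^^^^^^^
    return _wrapfunc(a, 'argmax', axis=axis, out=out, **kwds)
    return bound(*args, **kwds)
ValueError: attempt to get argmax of an empty sequence
```

```bash
python3 - <<'E'
from h import *
np.set_printoptions(precision=1,suppress=True)
T,S=load("top"),load("scene")
G=((45,110,60),(85,255,255)); R=((0,140,90),(6,255,255)); B=((105,120,60),(130,255,255))
W=((0,0,165),(179,60,255))
K={}
for v,n,rois in((T,"T",[(220,235,255,258),(200,240,218,258),(258,236,273,249),(200,138,250,162)]),(S,"S",[(270,225,300,250),(260,244,282,262),(288,216,306,229),(190,160,230,195)])):
    for k,c,roi in zip("GRWB",(G,R,W,B),rois):
        try: m,ce,st=v.blob(*c,roi)
        except ValueError: print(n,k,"none"); continue
        K[n+k]=ce
        print(n,k,ce,st, 'z70',v.at(ce,70), 'depth',np.median(v.d[m>0]))
        if k=="B":
            r=cv2.minAreaRect(cv2.findNonZero(m)); print(cv2.boxPoints(r)); K[n+"box"]=cv2.boxPoints(r)
for k in "GRWB":
    if "T"+k in K and "S"+k in K: print(k,"tri",tri(T,K["T"+k],S,K["S"+k]))
for b in K["Tbox"]: print("T ridge corner z182",T.at(b,182),"z160",T.at(b,160))
big=np.hstack([cv2.resize(T.im[80:270,150:320],None,fx=2.3,fy=2.3,interpolation=2),cv2.resize(S.im[150:282,145:320],(390,437),interpolation=2)])
cv2.imwrite("pics/crop.png",big)
E
```

```text
T G [236.7 245.6] [228 240  19  12 190] z70 [429.4  47.9  70. ] depth 1129.7194
T R [207.8 249. ] [203 245  10   9  82] z70 [420.4 113.   70. ] depth 1129.729
T W [265.6 242. ] [261 238  10   9  69] z70 [439.  -17.3  70. ] depth 1131.0586
T B [224.4 150.4] [205 144  39  14 357] z70 [648.1  81.8  70. ] depth 1054.1051
[[204.8 148. ]
 [242.8 143.5]
 [244.  153.1]
 [205.9 157.6]]
S G [284.3 236.4] [277 230  16  14 143] z70 [428.2  54.1  70. ] depth 785.6768
S R [270.3 251.7] [265 247  12  10  85] z70 [419.4 118.5  70. ] depth 735.622
S W [297.3 220. ] [288 216  18  10 125] z70 [443.2 -22.7  70. ] depth 864.6835
S B [209.9 179.3] [198 169  25  21 271] z70 [778.5 -55.3  70. ] depth 830.3827
[[195.8 181.5]
 [218.8 167.9]
 [224.3 177.3]
 [201.2 190.8]]
G tri [430.5  48.7  66. ]
R tri [421.4 114.   66.3]
W tri [439.2 -17.   74.3]
B tri [630.8  76.9 162.1]
T ridge corner z182 [629.3 115.2 182. ] z160 [633.9 117.6 160. ]
T ridge corner z182 [640.5  36.  182. ] z160 [645.4  36.8 160. ]
T ridge corner z182 [620.1  33.2 182. ] z160 [624.5  33.8 160. ]
T ridge corner z182 [609.  112.2 182. ] z160 [613.1 114.6 160. ]
```

View pics/crop.png

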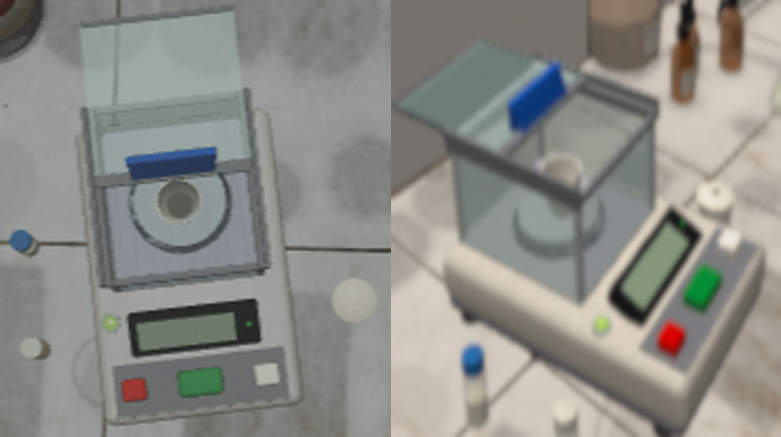

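The triangulated keys are 66 mm apart at z≈66–74 and the yaw is about 0.142. The ridge edge has the same yaw and lies on the balance centreline, so the measurements are consistent. I'll check the ridge height from depth, then approach.

```bash
cat >> h.py <<'E'
a=0.1417
bx=np.array([np.cos(a),np.sin(a),0]); by=np.array([-np.sin(a),np.cos(a),0])
key=np.array([429.8,48.0,70.]); O=key+123*bx; O[2]=0
Q=[np.cos(a/2),np.sin(a/2),0,0]
def bal(X): d=np.asarray(X)-O; return np.array([d@bx,d@by,d[2]])
def wor(x,y,z): return O+bx*x+by*y+[0,0,z]
E
python3 - <<'E'
from h import *
from workcell import ctrl
np.set_printoptions(precision=2,suppress=True)
T=load("top")
m,_,_=T.blob((105,120,60),(130,255,255),(200,138,250,162))
P=np.array([bal(T.o+T.ray((u,v))*T.d[v,u]) for v,u in zip(*np.nonzero(m)) if T.d[v,u]>0])
print("ridge bal pct 2/50/98",np.percentile(P,[2,50,98],axis=0))
hi=P[P[:,2]>np.percentile(P[:,2],80)]; print("top strip",hi.mean(0),hi.max(0))
print(ctrl.current_joints(), ctrl.current_ft_force())
ctrl.move_gripper(0.0)
ctrl.movep([140,-440,350],ctrl.current_tcp_rot()); print(ctrl.current_joints())
for p in([445,60,350],list(wor(125,0,330)),list(wor(125,0,230))): print(p,ctrl.ik(p,Q))
E
```

```text
ridge bal pct 2/50/98 [[ 69.08 -38.43 155.47]
 [ 76.74  -1.26 169.54]
 [ 85.49  36.22 176.86]]
top strip [ 81.92   2.45 175.5 ] [ 85.53  38.82 178.81]
[ 1.17  0.44  0.02  1.57 -0.01  1.13 -0.08] [ 0.68 -0.37 -0.6 ]
[ 1.14  0.08  0.01  1.75 -0.    1.32 -0.12]
[445, 60, 350] [ 0.64  0.17 -1.01  1.71  0.15  1.34 -1.83]
[np.float64(675.3143808582182), np.float64(83.02411728803159), np.float64(330.0)] [ 0.25  0.6  -0.83  1.2   0.43  1.51 -1.94]
[np.float64(675.3143808582182), np.float64(83.02411728803159), np.float64(230.0)] [ 0.25  0.64 -0.78  1.37  0.45  1.31 -1.97]
```

```bash
python3 - <<'E'
from h import *
from workcell import ctrl
np.set_printoptions(precision=3,suppress=True)
ctrl.move_j([-0.2,0.08,0.01,1.75,0,1.32,-1.6])
print(ctrl.current_tcp_pos(),ctrl.current_tcp_rot())
for p in([445,60,350],list(wor(125,0,330)),list(wor(125,0,165)),list(wor(-10,0,165)),list(key+[0,0,10])): print(p,ctrl.ik(p,Q))
print(ctrl.current_t())
E
```

```text
[457.196  32.537 347.824] [ 0.997  0.079 -0.004  0.001]
[445, 60, 350] [-0.237  0.059 -0.018  1.768  0.001  1.315 -1.684]
[np.float64(675.3143808582182), np.float64(83.02411728803159), np.float64(330.0)] [-0.223  0.476  0.037  1.254 -0.017  1.412 -1.616]
[np.float64(675.3143808582182), np.float64(83.02411728803159), np.float64(165.0)] [-0.218  0.574  0.027  1.498 -0.017  1.07  -1.616]
[np.float64(541.6674396652365), np.float64(63.958569570756325), np.float64(165.0)] [-0.218  0.368  0.003  1.847 -0.001  0.926 -1.643]
[np.float64(429.8), np.float64(48.0), np.float64(80.0)] [-0.219  0.333 -0.02   2.191  0.011  0.618 -1.676]
4.425
```

```bash
python3 - <<'E'
from h import *
from workcell import ctrl
np.set_printoptions(precision=2,suppress=True)
B=lambda: bal(ctrl.current_tcp_pos())
ctrl.movep(list(wor(125,0,330)),Q); 
ctrl.line_to(list(wor(125,0,200)),v=150)
f0=np.array(ctrl.current_ft_force()); print("free",f0)
print("down",ctrl.line_to(list(wor(125,0,166)),v=40,guard=3),B())
print("contact",ctrl.line_to(list(wor(60,0,166)),v=30,guard=1.2),B(),np.array(ctrl.current_ft_force())-f0,ctrl.current_t())
im,d=ctrl.grab_frame("scene"); cv2.imwrite("pics/s1.png",cv2.resize(im[100:290,120:340],None,fx=2.5,fy=2.5))
E
```

```text
free [ 0.46 -0.34  0.25]
down False [125.19   0.02 166.26]
contact True [ 97.59  -0.03 165.69] [-0.13 -0.07  0.23] 8.4167
```

View pics/s1.png

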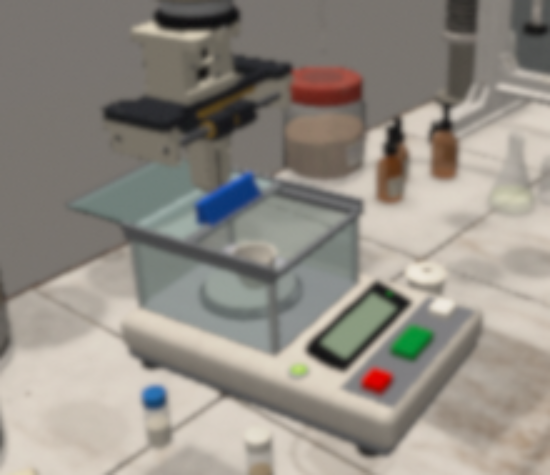

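The fingertips (shut) are behind the blue ridge at about (215,185) in the crop. Contact came at 97.6 mm, against a predicted 94–95. Next is the push.

```bash
python3 - <<'E'
from h import *
from workcell import ctrl
np.set_printoptions(precision=2,suppress=True)
B=lambda: bal(ctrl.current_tcp_pos())
f0=np.array([.46,-.34,.25])
F=lambda: np.array(ctrl.current_ft_force())-f0
x=B()[0]; hits=0
for i in range(14):
    x-=10; h=ctrl.line_to(list(wor(x,0,166)),v=30,guard=6)
    print(h,B(),F(),round(ctrl.current_t(),2))
    if h: break
    if i==0 or x<-20: pass
im,d=ctrl.grab_frame("scene"); cv2.imwrite("pics/s2.png",cv2.resize(im[100:290,120:340],None,fx=2.5,fy=2.5))
E
```

```text
False [ 87.24   0.02 165.98] [-0.27  0.65 -0.49] 8.96
False [ 77.19  -0.02 166.03] [-1.15  0.59  0.11] 9.44
False [ 67.19  -0.   166.  ] [-0.59  0.88 -0.23] 9.93
False [ 57.16  -0.   165.96] [-0.17  0.08 -0.48] 10.41
False [ 47.17  -0.02 166.02] [-0.5   0.7   0.75] 10.89
False [ 37.19  -0.02 166.  ] [-0.31  0.48 -0.23] 11.38
False [ 27.18  -0.02 165.99] [-0.13 -0.07  0.01] 11.86
False [ 17.17  -0.03 165.98] [-0.61  0.9  -0.52] 12.34
True [ 11.74  -0.02 166.2 ] [2.2  0.97 0.97] 12.65
```

View pics/s2.png

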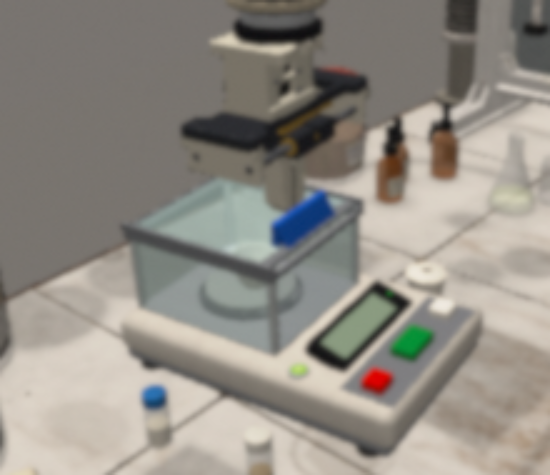

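The cover looks shut: its rear edge is no longer overhanging, and the ridge is at the front of the shield (300,220). I'll confirm the hard stop with a second guarded push, retreat, and check from above.

```bash
python3 - <<'E'
from h import *
from workcell import ctrl
np.set_printoptions(precision=2,suppress=True)
B=lambda: bal(ctrl.current_tcp_pos())
print(ctrl.line_to(list(wor(5,0,166)),v=15,guard=7),B(),ctrl.current_ft_force()); ctrl.pause(0.3)
print(B(),ctrl.current_ft_force())
ctrl.line_to(list(wor(35,0,166)),v=100)
ctrl.line_to(list(wor(35,0,260)),v=200)
ctrl.line_to(list(wor(-123,0,260)),v=200)
# move aside for view? use both cameras from here
for n in("scene","top"):
    im,d=ctrl.grab_frame(n); v=V(im,d,ctrl.calibration(n))
    if n=="scene": cv2.imwrite("pics/s3.png",im)
    try:
        m,ce,st=v.blob((105,120,60),(130,255,255),(180,150,260,240) if n=="top" else (190,150,280,215))
        P=np.array([bal(v.o+v.ray((x,y))*d[y,x]) for y,x in zip(*np.nonzero(m)) if d[y,x]>0]); print(n,st,np.percentile(P,[2,50,98],axis=0))
    except ValueError: print(n,"none")
print(B(),ctrl.current_t(),ctrl.current_ft_force())
E
```

```text
True [ 11.74   0.03 166.05] [1.71 0.13 0.19]
[ 11.79   0.01 165.9 ] [0.98 0.8  0.51]
scene [229 177  24  21 279] [[-15.72 -34.89 154.36]
 [ -9.28   7.09 165.42]
 [ -1.03  41.47 174.44]]
top [209 185  39  13 279] [[-18.05 -37.2  154.16]
 [ -8.7    8.04 171.35]
 [ -1.53  37.65 177.4 ]]
[-122.01    0.04  259.76] 15.2917 [ 0.57 -0.25  0.51]
```

```bash
python3 - <<'E'
from h import *
from workcell import ctrl
np.set_printoptions(precision=2,suppress=True)
ctrl.line_to(list(key+[0,0,85]),v=200); ctrl.line_to(list(key+[0,0,8]),v=100)
ctrl.pause(0.2); f0=np.array(ctrl.current_ft_force())
F=lambda: np.mean([np.array(ctrl.current_ft_force()) for _ in range(1)],0)-f0
z=76; 
while z>62:
    h=ctrl.line_to([key[0],key[1],z],v=10,guard=5)
    ctrl.pause(0.05); fz=np.mean([(ctrl.pause(0.02),F()[2])[1] for _ in range(5)])
    print(z,h,ctrl.current_tcp_pos()[2],round(fz,2))
    if h or fz>4.8: break
    z-=1
ctrl.pause(0.2); print(F(),ctrl.current_tcp_pos())
im,d=ctrl.grab_frame("scene"); cv2.imwrite("pics/s4.png",cv2.resize(im[100:290,150:370],None,fx=2.5,fy=2.5)); print(ctrl.current_t())
E
```

```text
76 False 76.00917106441882 0.46
75 False 74.97860937015528 0.62
74 False 74.009931540483 0.8
73 False 72.99879240060719 0.71
72 False 71.99325863556788 0.44
71 False 71.00516173532095 0.55
70 False 70.05037263671396 1.81
69 False 69.03294441301054 2.2
68 False 68.04958148300355 2.81
67 False 67.04718726408979 3.94
66 False 66.04022193135472 5.13
[0.6  0.21 5.45] [429.91  48.04  66.04]
21.65
```

View pics/s4.png

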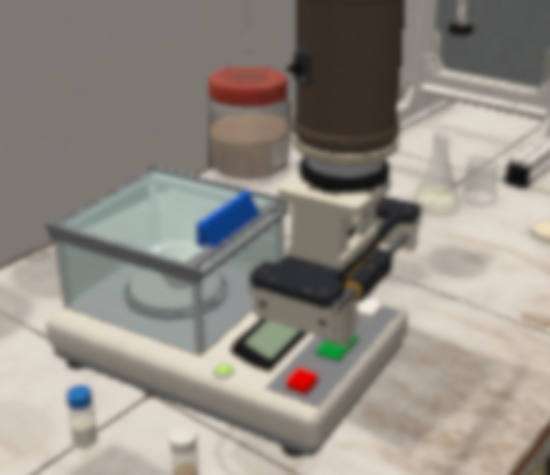

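The fingertips are on the green key at (337,345), clear of red and white. Contact began at z≈70.7, and the height and force both put the key about 4.5 mm down. I'll press slightly more, release and withdraw.

```bash
python3 - <<'E'
from h import *
from workcell import ctrl
np.set_printoptions(precision=2,suppress=True)
print(ctrl.line_to([key[0],key[1],65.4],v=10,guard=5)); ctrl.pause(0.3); print(ctrl.current_ft_force())
ctrl.line_to(list(key+[0,0,15]),v=40); ctrl.line_to(list(key+[0,0,230]),v=200)
ctrl.move_j([0.75,0.08,0.01,1.75,0,1.32,-1.6]); ctrl.pause(0.5)
for n in("top","scene"):
    im,d=ctrl.grab_frame(n); v=V(im,d,ctrl.calibration(n)); cv2.imwrite(f"pics/{n}5.png",im)
    if n=="top":
        L=load("top")
        for k,c,roi in(("G",((45,110,60),(85,255,255)),(220,235,255,258)),("R",((0,140,90),(6,255,255)),(200,240,218,258)),("W",((0,0,165),(179,60,255)),(258,236,273,249)),("vb",((95,120,60),(130,255,255)),(150,175,170,195)),("vw",((0,0,180),(179,60,255)),(156,224,172,240)),("c2",((0,0,180),(179,60,255)),(290,196,318,224))):
            for w in(L,v):
                m,ce,st=w.blob(*c,roi); print(k,ce,st[4],np.mean(w.d[m>0]))
        m,ce,st=v.blob((105,120,60),(130,255,255),(180,165,260,200))
        P=np.array([bal(v.o+v.ray((x,y))*d[y,x]) for y,x in zip(*np.nonzero(m))]); print(st,np.percentile(P,[2,50,98],axis=0))
print(ctrl.current_t(),ctrl.current_ft_force())
a,b=cv2.imread("pics/top5.png"),cv2.imread("pics/scene5.png")
cv2.imwrite("pics/fin.png",np.hstack([cv2.resize(a[80:270,150:320],None,fx=2.3,fy=2.3),cv2.resize(b[150:282,145:320],(390,437))]))
E
```

```text
False
[1.03 0.23 4.82]
G [236.69 245.64] 190 1118.0337
G [236.69 245.64] 190 1130.4447
R [207.82 249.02] 82 1129.5857
R [207.82 248.93] 82 1115.866
W [265.57 242.01] 69 1131.3986
W [265.56 241.96] 70 1131.2968
vb [158.5 184. ] 56 1160.0402
vb [158.5 184. ] 56 1139.0255Traceback (most recent call last):
  File "<stdin>", line 13, in <module>
  File "h.py", line 13, in blob
    n,l,st,ce=cv2.connectedComponentsWithStats(m); i=1+np.argmax(st[1:,4])
                                                       ~~~~~~~~~^^^^^^^^^^
    return _wrapfunc(a, 'argmax', axis=axis, out=out, **kwds)
    return bound(*args, **kwds)
ValueError: attempt to get argmax of an empty sequence
```

```bash
python3 - <<'E'
from h import *
from workcell import ctrl
np.set_printoptions(precision=2,suppress=True)
L=load("top"); im,d=ctrl.grab_frame("top"); v=V(im,d,ctrl.calibration("top"))
b,_=ctrl.grab_frame("scene")
df=cv2.absdiff(im,L.im).max(2)
for k,(x0,y0,x1,y1) in dict(vb=(148,172,172,198),vw=(154,222,174,242),c2=(288,194,320,226)).items(): print(k,"max diff",df[y0:y1,x0:x1].max())
for n,w in(("before",L),("now",v)): print(n,"median key depth",[float(np.median(w.d[y-3:y+4,x-3:x+4])) for x,y in((237,246),(208,249),(265,242))])
m,ce,st=v.blob((105,120,60),(130,255,255),(180,165,260,200))
P=np.array([bal(v.o+v.ray((x,y))*d[y,x]) for y,x in zip(*np.nonzero(m)) if d[y,x]>0]); print(st,np.percentile(P,[2,50,98],axis=0))
print(ctrl.current_t(),ctrl.current_ft_force(),ctrl.current_tcp_pos())
cv2.imwrite("pics/fin.png",np.hstack([cv2.resize(im[80:270,150:320],None,fx=2.3,fy=2.3),cv2.resize(b[150:282,145:320],(390,437))]))
E
```

```text
vb max diff 3
vw max diff 4
c2 max diff 4
before median key depth [1129.2115478515625, 1129.9378662109375, 1131.2733154296875]
now median key depth [1129.9580078125, 1129.90087890625, 1131.3304443359375]
[209 185  39  13 337] [[-17.54 -37.83 155.59]
 [-10.01   0.11 169.99]
 [ -1.63  37.48 176.83]]
26.2833 [-0.25 -0.38 -0.42] [ 293.26 -352.2   347.91]
```

View pics/fin.png

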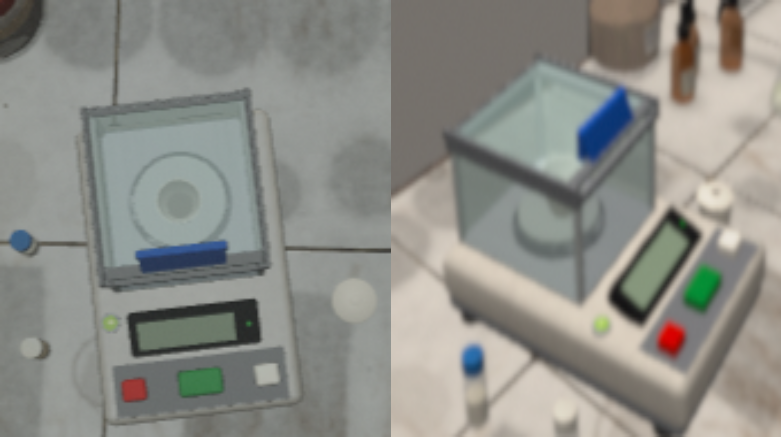

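The cover is fully shut, with the ridge at (182,257) in the left view. All the keys are up, the crucible is centred on the pan, the vessels have not moved and the arm is clear.

```bash
python3 -c "
from workcell import ctrl
ctrl.sign_off()"
```

```text
the job is handed in; nothing more can be done
```

The balance is zeroed for the crucible and the job is handed in, at about 26 s of the 48 s allowed; sign-off reports no verdict.

- **Cover:** I pushed it shut from behind the blue ridge with the shut fingertips. It came up against its stop at the same position twice, after about 86 mm of travel. The last camera check shows the ridge at the front of the shield, with no cover overhanging at the rear.
- **Tare key:** I then pressed the green key about 5 mm down at about 5 N, let it come up and withdrew. The red and white keys were not touched. Key depths seen from above match those before the press to within 1 mm.
- **Vessels:** The crucible still stands centred on the pan. The two vials and the lidded crucible show no change from the first picture.

**Checks that disagreed or failed:**
- **White-vial check:** my first brightness check found no match for the white-capped vial, so I compared before and after pictures instead.
- **Mean depths:** in that same check the mean depths were noisy, by 12–21 mm on the green and red keys and the blue-capped vial. I used medians for the keys.
- **White key height:** it triangulated 4 mm high, which did not affect the result.

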